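Open the click-dial lock and present its shackle

TASK

The hasp of the rivet station is locked out. Slide the dust shutter along its rails until it is fully clear of the dial, turn the dial clockwise, feeling click by click, until the notch in its disc clicks in over the shackle's toe, then pull the shackle straight up out of the lock and present it: finish while still holding it in the gripper, upright and still, with its lowest end at least 13 cm above the bench. Leave the shutter open and the dial on that click, and do not shift the tools standing around.

Things in the scene. Friction and masses are not known exactly. Their poses are not given: they have to be found in the camera images.
- lock: fixed steel lock station: base plate 180 mm (its x) by 340 mm (its y, -150 to +190 mm), 12 mm thick. Origin at bench level on the dial's axis, z up. Along its y: shackle on the -y side (legs at y = -72 and -116 mm), dial at y = 0, shutter rails running to +y at x = +-78 mm, tops 85 mm above the bench
- lock_guides (a point): fixed point on the lock midway between the shackle's legs, 46 mm above the bench, on the hasp strap that lies under the crown. Two cheeks (46 mm high) guide the shackle's +y leg, a square socket (40 mm high) its -y leg, with about 2 mm play
- shutter (a joint): travel of the shutter along the lock's +y, m: 0 = plate centred over the dial (hides it), 0.125 = end stop, dial fully clear. Starts at 0 to 0.025. About 1.5 N friction, stays where left
- shutter_grip (a point): in the steel grip block on the middle of the shutter, 12.5 mm under its top; block 34 mm (lock x) by 14 mm (lock y), 90 to 124 mm above the bench. Shutter: aluminium plate 166 mm (x) by 110 mm (y), top 90 mm above the bench. Axes as the lock's; moves with the shutter
- dial (a joint): dial angle, rad, growing clockwise seen from above, 0 to 2.6. A sprung ball clicks every 24 degrees (0.419 rad): 0, 0.419, 0.838, 1.257, 1.676, 2.094, 2.513, drawing the dial to the nearest click with up to about 0.1 N m. On 1.676 (within 0.08) the notch is over the toe and the shackle is free; elsewhere the disc holds it. Starts at 0.25 to 1.42, dropping to a nearby click
- dial_grip (a point): on the dial's axis, 66 mm above the bench, at grasp height in the steel grip bar: 60 mm long, 14 mm thick, 46 to 80 mm above the bench, across the disc's centre in line with the notch. +x points along the bar to the notch and turns with the dial (to the lock's -y on the release click)
- dial_notch (a point): middle of the open notch (36 degrees wide) in the rim of the aluminium dial disc, 42 mm from the axis, level with the disc's top, 46 mm above the bench. Disc 96 mm across, 8 mm thick. Turns with the dial
- shackle: loose steel shackle, an inverted U, 0.18 to 0.35 kg. Origin midway between the legs at the level of its lowest end (foot of the -y leg), at the start 12 mm above the bench. Axes as the lock's at the start. Legs 11 mm thick at y = +22 and -22 mm
- shackle_toe (a point): tip of the shackle's toe, top face: a prong 10 mm wide, 10 mm thick at the foot of the +y leg, reaching towards the dial under its disc; its top is 32 mm above the bench at the start, the disc's underside 38 mm
- shackle_crown (a point): centre of the shackle's crown, 93 mm above its origin: a level bar 56 mm long (shackle y), 12 mm wide (shackle x), 12 mm tall, 99 to 111 mm above the bench at the start; pinch it across its 12 mm from above. It is clear of the guides after 30 mm of straight lift
- pan: bystander, leave alone: green enamel rivet pan, open bowl 110 mm across, 35 mm high. Origin under its middle, on the bench
- dolly: bystander, leave alone: cast iron dolly block 70 x 50 x 65 mm. Origin under its middle, on the bench
- rivet_set: bystander, leave alone: standing nickel rivet set, a stepped cylinder 28 mm across, 85 mm high. Origin under its middle, on the bench
- pliers_a: bystander, leave alone: ring-handled cleco pliers lying flat, about 140 mm long, 13 mm high. Origin under its middle, on the bench (at the pivot; rings to its -x)
- pliers_b: bystander, leave alone: second ring-handled cleco pliers, the same shape. Origin under its middle, on the bench (at the pivot; rings to its -x)
- tongs: bystander, leave alone: steel rivet tongs lying flat, about 165 mm long, small rings, long jaws. Origin under its middle, on the bench (at the pivot; rings to its -x)
- bucking_bar: bystander, leave alone: standing round bucking bar 36 mm across, 75 mm high. Origin under its middle, on the bench

How it is judged:
By the outcome, as a careful person would: the job done as asked, in the order asked, and still so for the second after the job is handed in, while the arm keeps its last pose, push and grip.
It also fails if it takes over 61 s, if anything falls off the work surface, if the arm or the gripper's body presses on something with over 40 N, if the wrist force passes 120 N, or if a joint passes its speed limit or range.

ROBOT

A 6-joint arm with a two-finger parallel gripper is mounted at the origin on the work surface. World frame = base frame: x ahead of the robot, y to its left, z up, the work surface at z = 0. Lengths are in m, angles in rad, forces in N, time in s.
With the tool pointing down it reaches from about 0.35 to 0.775 m from the base axis. Payload 5.5 kg.
Tool frame: the origin (TCP) lies at the very end of the fingers, on their centre line; the grasp point (between the pads) lies 19 mm behind it; z points along the fingers, y is the direction in which the jaws open and shut (so a half turn about z gives the same grasp; the last joint's range is limited). The gripper opens to 85 mm and grips with 20 to 120 N. Pads are 22 mm wide; open, the fingers measure 114 mm over their backs; the gripper's body (76 mm by 85 mm) begins 54 mm behind the grasp point. The pads swing forward as they close: fully open they stand 13 mm farther back than shut.
Start: joints at [1.038, 0.313, 0.046, 1.304, 0, 1.431], TCP at [0.22, 0.531, 0.231] pointing down, gripper open.
Joint ranges: [-2.76, 2.76], [-0.86, 1.69], [-1.03, 1.26], [-2.2, 2.34], [-1.47, 1.5], [-3.14, 3.14]. Speed limits (rad/s): [2.57, 2.57, 3.14, 3.14, 3.14, 3.14].

INTERFACE

Orientations are given as a unit quaternion [w, x, y, z].
In Python, from workcell import get_state, read_camera, hand_in, find_in, silhouettes gives the robot as it stands. The module is installed in compiled form; this text tells all that it offers.
- The arm moves only by the tool send_rows, never from a script. Its argument "deltas" is a list that holds one entry, the list of rows, each a list of 6 numbers: the shift along the world's x, y, z in cm, then the turn, a rotation vector about the world's x, y, z in degrees. In form: [[[dx, dy, dz, wx, wy, wz], ...]]. A call has 1 to 12 rows; each row is the pose to reach, as a shift and turn from the pose commanded when the call began; what a row does not reach only later rows make up. A row lasts 1/10 s, in which the tool goes at most 50 mm and 8.59 degrees, less where a joint would pass 70% of its speed; a pose out of reach is approached as far as the arm can. A call with a gripper value outside its range is refused whole. "jaw" is the opening, from -1 (shut) to 1 (fully open), so that 0 is half open, set as the call begins (left out, the last holds). The fingers move at their own pace and stop on an object; "force" is the grip in N (left out, the last holds). Time passes only in rows, so rows that repeat a pose let the fingers close. It gives the time, the measured TCP pose, the force and the opening at its end, in the units of the state.
- get_state(): the state, without advancing time (a new reading comes with each control period).
- read_camera(name): name is "scene" or "top"; returns a dict with "img" (400x640x3 uint8, red, green, blue), "z_map" (400x640 float32, m along the optical axis (not along the pixel's ray), 0 where there is no reading), "vfov" (degrees; the focal length in pixels is half the picture's height over the tangent of half this angle, whatever the lens; pixels are square), "cx", "cy" (the principal point, pixels), "R" (3x3) and "t" (3): a world point X has camera coordinates R X + t. Camera axes: x right, y down, z forward; pixel columns grow to the right and rows downward; lengths in m; the calibration is good to about 2 mm. A picture is of the moment at which its call begins.
- hand_in(): hands the job in, once; it reports no verdict.
Trained networks look in a picture, given as the dict that the camera call returned (one of the last four; its "shot" number tells which), for a name from the list of things; names that differ only in an ending like _2 or _b are one class to them, and where a whole thing is asked for, a point or a joint stands for the part that bears it (a point fixed in the world has none). Each returns a list of dicts, best first, with "conf" (0 to 1); they miss things now and then, are a little off and sometimes report something else, mostly with a low value. They report only what shows in the picture. A call takes as long as a camera call.
- find_in(picture, thing): "box" ([centre column, centre row, width, height] in pixels, round what is visible of it).
- silhouettes(picture, thing): "mask" (400x640 bool, what is visible of it) and "box" ([centre column, centre row, width, height] in pixels, round what is visible of it).
The state is a dict: "clock": time; "joint_pos": joint angles; "qvel": joint speeds; "tau": joint torques, N m; "tcp_pos": TCP position; "orientation": TCP orientation; "wrist_force": force on the tool from outside, world axes, zero at the start; "ft_torque": the same for the moment, N m; "finger_gap": finger opening in m.
Only numpy, scipy, OpenCV 4.12 (cv2) and the standard library are available. Lean on these libraries where they do the work, as an engineer would, in place of code of your own. Each camera call takes 0.05 s, during which the arm holds its last target.

## Working session

There is one attempt and no reset: what is moved stays moved. The work goes in short steps, Python scripts to look and compute and a tool call to move; the robot and the scene stay as the last step left them, time stands still between calls to the robot, and variables do not carry over. Pictures are saved under pics/ and viewed, and the job is handed in when it is done.

Besides the shell and the picture viewer there is one more tool, called after "Request:" as name(argument=value, ...), one argument or row to a line, values as JSON. send_rows: Moves the arm, as the interface text tells. Its arguments: {"type":"object","properties":{"deltas":{"type":"array","items":{"type":"array","items":{"type":"array","items":{"type":"number"}}}},"jaw":{"type":"number"},"force":{"type":"number"}},"required":["deltas"]}

```bash
mkdir -p pics; cat > h.py <<'E'
import numpy as np, cv2
from workcell import *
def K(p): 
    f=200/np.tan(np.radians(p["vfov"])/2); return f
def cloud(p):
    f=K(p); z=p["z_map"]; v,u=np.mgrid[0:400,0:640]
    c=np.stack([(u-p["cx"])/f*z,(v-p["cy"])/f*z,z],-1)
    return (c-np.array(p["t"]))@np.array(p["R"])
def proj(p,X):
    c=np.atleast_2d(X)@np.array(p["R"]).T+np.array(p["t"]); f=K(p)
    return np.c_[c[:,0]/c[:,2]*f+p["cx"],c[:,1]/c[:,2]*f+p["cy"]]
def save(p,n): cv2.imwrite("pics/"+n+".png",cv2.cvtColor(p["img"],cv2.COLOR_RGB2BGR))
E
python3 - <<'E'
from h import *
s=get_state(); print({k:np.round(v,3) for k,v in s.items()})
for n in("top","scene"):
    p=read_camera(n); save(p,n+"0"); print(n,p["vfov"],p["cx"],p["cy"],np.round(p["R"],3).tolist(),np.round(p["t"],3), -np.array(p["R"]).T@p["t"])
    C=cloud(p)
    for t in ("lock","shutter","dial","shackle","shutter_grip","dial_grip","pan","dolly","rivet_set","pliers_a","tongs","bucking_bar"):
        for r in silhouettes(p,t)[:2]:
            m=r["mask"]&(p["z_map"]>0)
            print(t,round(r["conf"],2),np.round(r["box"]),m.sum(),np.round(np.median(C[m],0),3) if m.any() else "")
E
```

```text
{'clock': np.float64(0.0), 'joint_pos': array([1.038, 0.314, 0.045, 1.304, 0.   , 1.431]), 'qvel': array([-0.001,  0.002, -0.   ,  0.001, -0.001, -0.002]), 'tau': array([-0.0000e+00, -4.8062e+01,  2.9853e+01,  2.0000e-02, -0.0000e+00,
       -0.0000e+00]), 'tcp_pos': array([0.22 , 0.531, 0.23 ]), 'orientation': array([-0.   ,  0.195,  0.981, -0.001]), 'wrist_force': array([ 1.147, -0.371, -0.506]), 'ft_torque': array([0.001, 0.002, 0.015]), 'finger_gap': np.float64(0.085)}
top 44.541061128206536 322.2230597373909 198.18753223465924 [[-0.019, -1.0, -0.003], [-0.975, 0.019, -0.22], [0.22, -0.001, -0.975]] [0.082 0.567 0.918] [0.35229713 0.07305195 1.02026306]
lock 0.71 [337. 200. 183. 135.] 14466 [0.571 0.045 0.014]
shutter 0.78 [337. 196.  70.  92.] 4656 [0.569 0.039 0.089]
dial 0.52 [367. 207.   7.  22.] 73 [ 0.55  -0.017  0.046]
dial 0.31 [336. 200. 181. 133.] 13976 [0.571 0.044 0.015]
shackle 0.59 [390. 210.  40.  15.] 314 [ 0.542 -0.064  0.108]
shackle 0.52 [432. 150.  25.  23.] 421 [ 0.667 -0.151  0.072]
dial_grip 0.32 [340. 196.  73.  93.] 4700 [0.57  0.039 0.089]
pan 0.9 [208. 
[... 1242 characters left out ...]
9.  31.] 287 [ 0.562 -0.018  0.048]
dial_grip 0.47 [319. 210.  92.  82.] 4509 [0.587 0.032 0.091]
pan 0.7 [447. 191.  55.  44.] 1688 [0.633 0.321 0.021]
pan 0.19 [321. 232. 201. 141.] 15771 [0.598 0.022 0.018]
dolly 0.8 [352. 161.  32.  37.] 717 [0.468 0.2   0.046]
dolly 0.32 [185. 247.  53.  65.] 1130 [ 0.44  -0.174  0.01 ]
rivet_set 0.96 [240. 183.  15.  39.] 433 [ 0.407 -0.033  0.048]
pliers_a 0.87 [185. 247.  49.  66.] 892 [ 0.451 -0.174  0.01 ]
pliers_a 0.77 [342. 321.  84.  62.] 1469 [ 0.733 -0.041  0.009]
tongs 0.71 [266. 192.  28.  28.] 269 [0.41  0.015 0.009]
tongs 0.29 [260. 227.  48.  36.] 552 [ 0.545 -0.068  0.103]
bucking_bar 0.61 [248. 320.  29.  45.] 945 [ 0.685 -0.159  0.071]
```

View pics/top0.png

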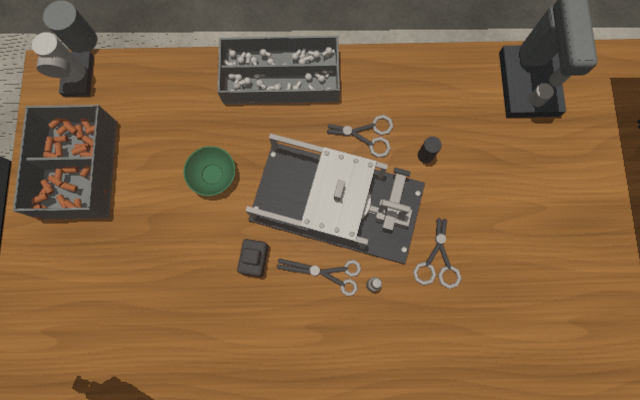

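View pics/scene0.png

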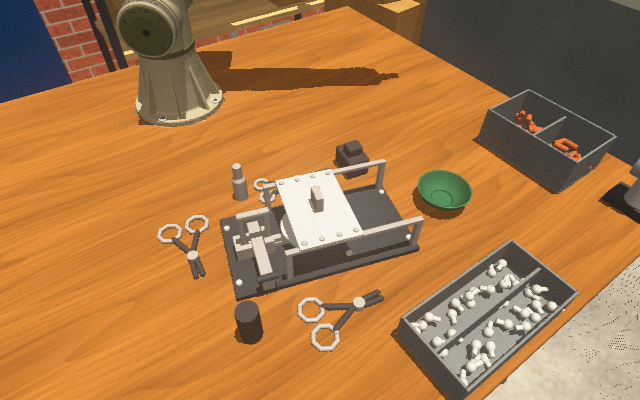

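```bash
python3 - <<'E'
from h import *
P={n:read_camera(n) for n in("top","scene")}
for n,p in P.items():
    C=cloud(p)
    x,y,z=C[...,0],C[...,1],C[...,2]
    near=(x>.40)&(x<.75)&(y>-.2)&(y<.3)
    def rect(m,nm):
        pts=C[m][:,:2]
        r=cv2.minAreaRect((pts*1000).astype(np.float32)); print(n,nm,m.sum(),np.round(r[0],1),np.round(r[1],1),round(r[2],1),'meanz',C[m][:,2].mean().round(4), 'mean',np.round(pts.mean(0)*1000,1))
    m=near&(z>.0855)&(z<.094)&(y>-.03); m=cv2.erode(m.astype(np.uint8),np.ones((3,3)))>0; rect(m,"plate")
    rect(near&(z>.118)&(z<.128)&(y>-.05)&(y<.15),"block")
    rect(near&(z>.104)&(z<.115)&(y<-.02),"crown")
    m=near&(z>.009)&(z<.0155);m=cv2.morphologyEx(m.astype(np.uint8),cv2.MORPH_OPEN,np.ones((5,5)))
    k,l,st,_=cv2.connectedComponentsWithStats(m); rect(m>0,"base")
E
```

```text
top plate 3326 [572.7  39. ] [105.9 162.1] 72.8 meanz 0.0894 mean [571.   40.2]
top block 132 [572.9  39.1] [14.1 34.5] 73.1 meanz 0.123 mean [572.2  39.2]
top crown 187 [541.  -68.3] [55.3 13.5] 73.8 meanz 0.1101 mean [540. -68.]
top base 3115 [607.9  30. ] [339.7 252.2] 73.2 meanz 0.0119 mean [571.3  52.8]
scene plate 3593 [588.1  79.9] [229.7 164.8] 73.5 meanz 0.0912 mean [583.6  35.6]
scene block 148 [574.6  37.3] [13.9 35.8] 73.9 meanz 0.1243 mean [576.3  36.1]
scene crown 274 [542.6 -70.3] [55.9 13.8] 72.0 meanz 0.1107 mean [544.  -71.1]
scene base 5151 [618.1  42.2] [496.1 256.7] 75.4 meanz 0.0135 mean [611.9  31.8]
```

The top view shows the shutter plate around (340,195) with the grip block at (340,190), the dial mostly hidden under it, and the shackle crown at (390,210). The plate, block and crown fits agree on a lock yaw of about -16.7°. That puts the dial axis near (0.569, 0.021) and the shutter at about 18 mm of travel.

First I'll move above the block.

Request:
send_rows(
  deltas=[
    [[9,-12.5,0,0,0,1.5],[18,-25,0,0,0,3],[27,-37.5,0,0,0,4.5],[35.4,-49.3,0,0,0,5.8],[35.4,-49.3,0,0,0,5.8],[35.4,-49.3,0,0,0,5.8],[35.4,-49.3,0,0,0,5.8],[35.4,-49.3,0,0,0,5.8],[35.4,-49.3,0,0,0,5.8],[35.4,-49.3,0,0,0,5.8],[35.4,-49.3,0,0,0,5.8],[35.4,-49.3,0,0,0,5.8]],
  ],
  jaw=0.2,
  force=40,
)

```text
clock: 2.6
tcp_pos: [0.571, 0.0419, 0.2315]
orientation: [0.0, 0.145, 0.989, 0.0]
wrist_force: [0.9, 0.5, 0.7]
finger_gap: 0.0511
```

Request:
send_rows(
  deltas=[
    [[0,0,-4,0,0,0],[0,0,-8,0,0,0],[0,0,-11,0,0,0],[0,0,-13.5,0,0,0],[0,0,-13.5,0,0,0],[0,0,-13.5,0,0,0],[0,0,-13.5,0,0,0]],
  ],
)

```text
clock: 3.3
tcp_pos: [0.5714, 0.0439, 0.0982]
orientation: [0.001, 0.145, 0.989, 0.0]
wrist_force: [0.8, -0.0, 1.9]
finger_gap: 0.0513
```

Request:
send_rows(
  deltas=[
    [[0,0,0,0,0,0],[0,0,0,0,0,0],[0,0,0,0,0,0],[0,0,0,0,0,0],[0,0,0,0,0,0],[0,0,0,0,0,0]],
  ],
  jaw=-1,
  force=40,
)

```text
clock: 3.9
tcp_pos: [0.5709, 0.0437, 0.0976]
orientation: [0.001, 0.145, 0.989, -0.0]
wrist_force: [-0.1, -1.1, 6.8]
finger_gap: 0.0133
```

Request:
send_rows(
  deltas=[
    [[0.29,0.96,0,0,0,0],[0.72,2.39,0,0,0,0],[1.15,3.83,0,0,0,0],[1.58,5.27,0,0,0,0],[2.01,6.71,0,0,0,0],[2.44,8.14,0,0,0,0],[2.73,9.1,0,0,0,0],[2.84,9.48,0,0,0,0],[2.84,9.48,0,0,0,0],[2.84,9.48,0,0,0,0]],
  ],
)

```text
clock: 4.9
tcp_pos: [0.5996, 0.1395, 0.0976]
orientation: [0.001, 0.145, 0.989, 0.001]
wrist_force: [-0.3, 0.8, 5.3]
finger_gap: 0.0133
```

Request:
send_rows(
  deltas=[
    [[0.03,0.1,0,0,0,0],[0.06,0.19,0,0,0,0],[0.09,0.29,0,0,0,0],[0.09,0.29,0,0,0,0]],
  ],
)

```text
clock: 5.3
tcp_pos: [0.6002, 0.1415, 0.0976]
orientation: [0.001, 0.145, 0.989, 0.0]
wrist_force: [0.3, -1.1, 5.3]
finger_gap: 0.0132
```

Request:
send_rows(
  deltas=[
    [[0.03,0.1,0,0,0,0],[0.06,0.19,0,0,0,0],[0.09,0.29,0,0,0,0],[0.09,0.29,0,0,0,0]],
  ],
)

```text
clock: 5.7
tcp_pos: [0.6003, 0.142, 0.0976]
orientation: [0.001, 0.146, 0.989, -0.002]
wrist_force: [-3.5, -8.5, 8.0]
finger_gap: 0.0133
```

Wrist force is about 9 N against the stop, so the shutter is at its end. I'll release, rise and look.

Request:
send_rows(
  deltas=[
    [[-0.06,-0.2,0,0,0,0],[-0.06,-0.2,0,0,0,0],[-0.06,-0.2,0,0,0,0],[-0.06,-0.2,0,0,0,0],[-0.06,-0.2,2,0,0,0],[-0.06,-0.2,6,0,0,0],[-0.06,-0.2,10,0,0,0],[-5,-0.2,12,0,0,0],[-10,5,12,0,0,0],[-13,10,12,0,0,0]],
  ],
  jaw=0.2,
)

```text
clock: 6.7
tcp_pos: [0.4879, 0.2183, 0.2173]
orientation: [0.001, 0.147, 0.989, 0.0]
wrist_force: [0.8, 1.3, -0.2]
finger_gap: 0.0514
```

```bash
python3 - <<'E'
from h import *
P={n:read_camera(n) for n in("top","scene")}
for n,p in P.items():
    save(p,n+"1")
    u=p["img"]; c=proj(p,[.56,0,.06])[0].astype(int); print(n,c)
    cv2.imwrite(f"pics/{n}1z.png",cv2.resize(cv2.cvtColor(u[c[1]-60:c[1]+60,c[0]-75:c[0]+75],cv2.COLOR_RGB2BGR),None,fx=5,fy=5,interpolation=cv2.INTER_CUBIC))
    C=cloud(p); x,y,z=C[...,0],C[...,1],C[...,2]
    near=(x>.40)&(x<.75)&(y>-.2)&(y<.3)
    def rect(m,nm):
        if m.sum()<5: print(n,nm,m.sum());return
        pts=C[m][:,:2]
        r=cv2.minAreaRect((pts*1000).astype(np.float32)); print(n,nm,m.sum(),np.round(r[0],1),np.round(r[1],1),round(r[2],1),'meanz',C[m][:,2].mean().round(4), 'mean',np.round(pts.mean(0)*1000,1))
    rect(near&(z>.118)&(z<.128)&(y>.1)&(y<.17),"block")
    rect(near&(z>.104)&(z<.115)&(y<-.02),"crown")
    d=np.hypot(x-.5688,y-.0208)
    rect((d<.04)&(z>.07)&(z<.085),"bar")
    rect((d<.06)&(z>.043)&(z<.049),"disc")
E
```

```text
top [357 201]
top block 132 [603.8 140.9] [14.1 34.9] 72.9 meanz 0.1227 mean [602.9 140.8]
top crown 195 [540.7 -68.4] [55.8 12.8] 72.9 meanz 0.1098 mean [539.9 -68.2]
top bar 215 [567.4  21.3] [14.2 60.6] 54.9 meanz 0.0794 mean [566.7  21.5]
top disc 1274 [566.5  21.9] [95.9 93.3] 52.7 meanz 0.0459 mean [564.3  22.8]
scene [294 220]
scene block 145 [604.7 139.2] [14.5 35.5] 73.5 meanz 0.1241 mean [606.6 137.3]
scene crown 270 [542.3 -70.2] [55.7 13.2] 73.6 meanz 0.1107 mean [543.9 -71.1]
scene bar 229 [569.3  19.6] [12.6 61. ] 56.4 meanz 0.0808 mean [572.9  17. ]
scene disc 1272 [567.7  21.5] [94.6 91.9] 58.5 meanz 0.0475 mean [569.8  18.5]
```

View pics/top1z.png

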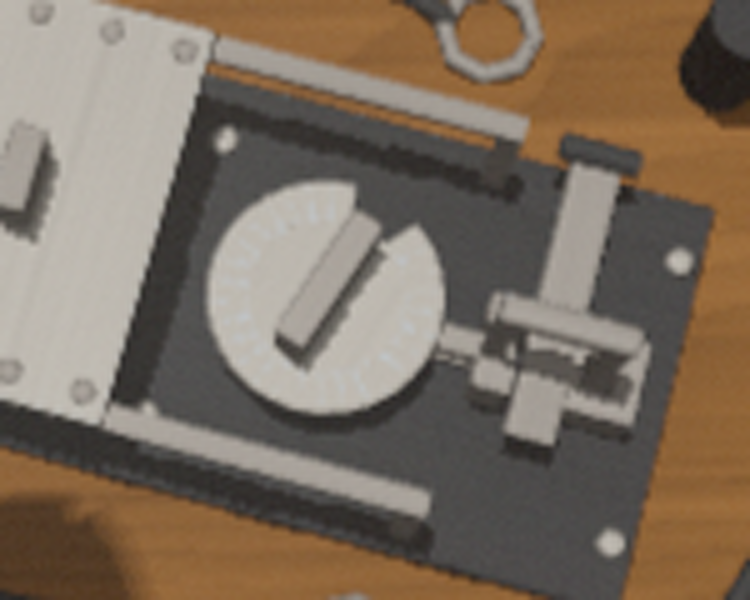

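View pics/scene1z.png

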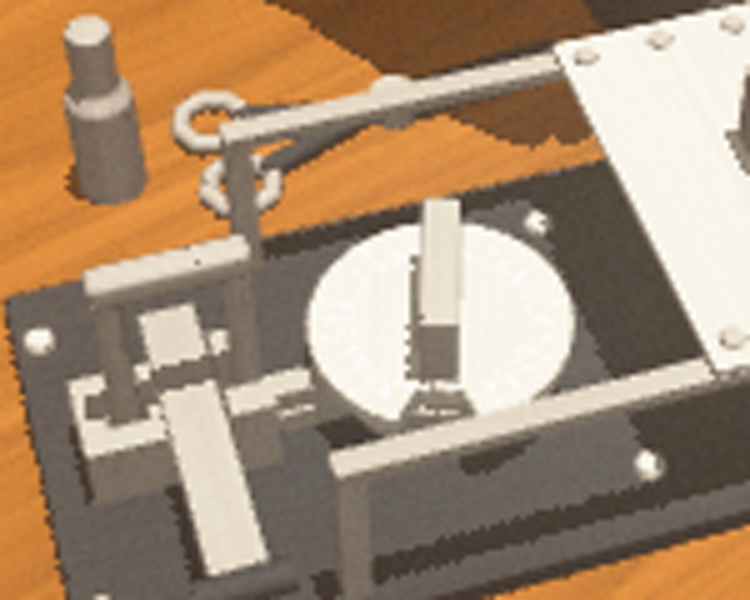

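The shutter block sits at 124–125 mm of travel and the dial is clear. In the top zoom the notch is at about (390,225), up and right of the axis at (327,295). The bar direction of about -34.4° gives a dial angle of about 24° (0.419), so the release is 3 clicks clockwise.

Next I'll move above the dial.

Request:
send_rows(
  deltas=[
    [[2,-5,0,0,0,-5],[4,-9.5,0,0,0,-9],[6,-14,0,0,0,-14],[8,-19.8,0,0,0,-18],[8,-19.8,0,0,0,-18],[8,-19.8,0,0,0,-18],[8,-19.8,0,0,0,-18],[8,-19.8,0,0,0,-18]],
  ],
)

```text
clock: 7.6
tcp_pos: [0.5683, 0.0216, 0.2161]
orientation: [-0.0, 0.297, 0.955, 0.0]
wrist_force: [0.2, -0.5, -0.5]
finger_gap: 0.0513
```

Request:
send_rows(
  deltas=[
    [[0,-0.1,-5,0,0,0],[0,-0.1,-9,0,0,0],[0,-0.1,-13,0,0,0],[0,-0.1,-15,0,0,0],[0,-0.1,-16,0,0,0],[0,-0.1,-16.5,0,0,0],[0,-0.1,-16.5,0,0,0],[0,-0.1,-16.5,0,0,0]],
  ],
)

```text
clock: 8.4
tcp_pos: [0.5699, 0.0195, 0.0526]
orientation: [0.001, 0.298, 0.955, 0.0]
wrist_force: [-0.3, 0.3, -0.1]
finger_gap: 0.0507
```

Request:
send_rows(
  deltas=[
    [[0,0,0,0,0,0],[0,0,0,0,0,0],[0,0,0,0,0,0],[0,0,0,0,0,0],[0,0,0,0,0,0],[0,0,0,0,0,0]],
  ],
  jaw=-1,
  force=40,
)

```text
clock: 9.0
tcp_pos: [0.5701, 0.0201, 0.0522]
orientation: [0.001, 0.298, 0.955, 0.001]
wrist_force: [2.1, 4.9, 3.0]
finger_gap: 0.0135
```

```bash
python3 - <<'E'
from h import *
s=get_state(); print({k:np.round(v,3) for k,v in s.items()})
E
```

```text
{'clock': np.float64(9.0), 'joint_pos': array([-0.106,  0.417, -0.263,  0.888,  0.002,  0.499]), 'qvel': array([-0.001, -0.001, -0.001,  0.   ,  0.001,  0.   ]), 'tau': array([-2.6340e+00, -4.7653e+01,  2.3839e+01,  4.2500e-01, -1.1380e+00,
       -5.0000e-03]), 'tcp_pos': array([0.57 , 0.02 , 0.052]), 'orientation': array([0.001, 0.298, 0.955, 0.001]), 'wrist_force': array([2.058, 4.924, 2.986]), 'ft_torque': array([ 0.705, -0.16 , -0.016]), 'finger_gap': np.float64(0.013)}
```

Request:
send_rows(
  deltas=[
    [[0.03,0.1,0,0,0,-4],[0.03,0.1,0,0,0,-8],[0.03,0.1,0,0,0,-12],[0.03,0.1,0,0,0,-16]],
  ],
)

```text
clock: 9.4
tcp_pos: [0.5699, 0.0199, 0.0522]
orientation: [0.001, 0.429, 0.903, 0.0]
wrist_force: [-0.0, 1.0, 5.1]
finger_gap: 0.0134
```

```bash
cat > st.py <<'E'
from h import *
s=get_state(); q=s["orientation"]; print(round(float(s["clock"]),2),"yaw",round(2*np.degrees(np.arctan2(q[2],q[1]))-90,2),"tcp",np.round(s["tcp_pos"],4),"F",np.round(s["wrist_force"],2),"M",np.round(s["ft_torque"],3),"gap",round(float(s["finger_gap"]),4),"j6",round(float(s["joint_pos"][5]),3))
E
python3 st.py
```

```text
9.4 yaw 39.13 tcp [0.5699 0.0199 0.0522] F [-0.    1.    5.09] M [0.006 0.102 0.063] gap 0.0134 j6 0.782
```

Request:
send_rows(
  deltas=[
    [[0,0,0,0,0,-4],[0,0,0,0,0,-8],[0,0,0,0,0,-8],[0,0,0,0,0,-8]],
  ],
)

```text
clock: 9.8
tcp_pos: [0.5698, 0.0199, 0.0522]
orientation: [0.001, 0.49, 0.872, 0.0]
wrist_force: [-0.1, 0.8, 5.9]
finger_gap: 0.0134
```

```bash
python3 st.py
```

```text
9.8 yaw 31.32 tcp [0.5698 0.0199 0.0522] F [-0.07  0.77  5.87] M [-0.011  0.139 -0.007] gap 0.0134 j6 0.919
```

Moment fell from +0.063 past mid-click to about 0, so the dial is on the 0.838 click. Next click, probing partway again.

Request:
send_rows(
  deltas=[
    [[0,0,0,0,0,-4],[0,0,0,0,0,-8],[0,0,0,0,0,-8]],
  ],
)

```text
clock: 10.1
tcp_pos: [0.5697, 0.0198, 0.0522]
orientation: [0.001, 0.55, 0.835, 0.0]
wrist_force: [-1.0, -0.1, 6.3]
finger_gap: 0.0134
```

```bash
python3 st.py
```

```text
10.1 yaw 23.23 tcp [0.5697 0.0198 0.0522] F [-0.99 -0.07  6.34] M [-0.093  0.268 -0.06 ] gap 0.0134 j6 1.06
```

Request:
send_rows(
  deltas=[
    [[0,0,0,0,0,-4],[0,0,0,0,0,-8],[0,0,0,0,0,-8]],
  ],
)

```text
clock: 10.4
tcp_pos: [0.5695, 0.0197, 0.0522]
orientation: [0.001, 0.607, 0.795, 0.0]
wrist_force: [-0.8, -1.3, 6.4]
finger_gap: 0.0132
```

```bash
python3 st.py
```

```text
10.4 yaw 15.22 tcp [0.5695 0.0197 0.0522] F [-0.8  -1.33  6.4 ] M [-0.082  0.3   -0.064] gap 0.0132 j6 1.199
```

Request:
send_rows(
  deltas=[
    [[0,0,0,0,0,-4],[0,0,0,0,0,-8],[0,0,0,0,0,-8]],
  ],
)

```text
clock: 10.7
tcp_pos: [0.5694, 0.0198, 0.0522]
orientation: [0.001, 0.661, 0.75, -0.0]
wrist_force: [-1.2, -0.5, 6.6]
finger_gap: 0.0135
```

```bash
python3 st.py
```

```text
10.7 yaw 7.24 tcp [0.5694 0.0198 0.0522] F [-1.24 -0.47  6.55] M [-0.048  0.357 -0.014] gap 0.0135 j6 1.339
```

```bash
cat > look.py <<'E'
import sys
from h import *
tag=sys.argv[1]
P={n:read_camera(n) for n in("top","scene")}
for n,p in P.items():
    u=p["img"]; c=proj(p,[.56,0,.06])[0].astype(int)
    save(p,n+tag)
    cv2.imwrite(f"pics/{n}{tag}z.png",cv2.resize(cv2.cvtColor(u[c[1]-60:c[1]+60,c[0]-75:c[0]+75],cv2.COLOR_RGB2BGR),None,fx=5,fy=5,interpolation=cv2.INTER_CUBIC))
    C=cloud(p); x,y,z=C[...,0],C[...,1],C[...,2]
    near=(x>.40)&(x<.75)&(y>-.2)&(y<.3)
    def rect(m,nm):
        if m.sum()<5: print(n,nm,m.sum());return
        pts=C[m][:,:2]
        r=cv2.minAreaRect((pts*1000).astype(np.float32)); print(n,nm,m.sum(),np.round(r[0],1),np.round(r[1],1),round(r[2],1),'meanz',C[m][:,2].mean().round(4), 'mean',np.round(pts.mean(0)*1000,1))
    rect(near&(z>.118)&(z<.128)&(y>.1)&(y<.17),"block")
    rect(near&(z>.104)&(z<.115)&(y<-.02),"crown")
    d=np.hypot(x-.5688,y-.0208)
    rect((d<.04)&(z>.07)&(z<.085),"bar")
    rect((d<.06)&(z>.043)&(z<.049),"disc")
E
python3 look.py 2
```

```text
top block 130 [603.2 141. ] [14.1 34.2] 73.8 meanz 0.1227 mean [602.9 140.9]
top crown 0
top bar 0
top disc 0
scene block 147 [605.  138.9] [13.8 35.2] 73.0 meanz 0.124 mean [606.9 137.4]
scene crown 277 [541.3 -70. ] [55.6 15.2] 73.5 meanz 0.1105 mean [543.9 -71.3]
scene bar 208 [572.5  17.7] [54.5 36.5] 65.9 meanz 0.0789 mean [574.6   5.3]
scene disc 894 [573.   15.6] [95.1 84.5] 42.1 meanz 0.0474 mean [579.1  15.9]
```

View pics/scene2z.png

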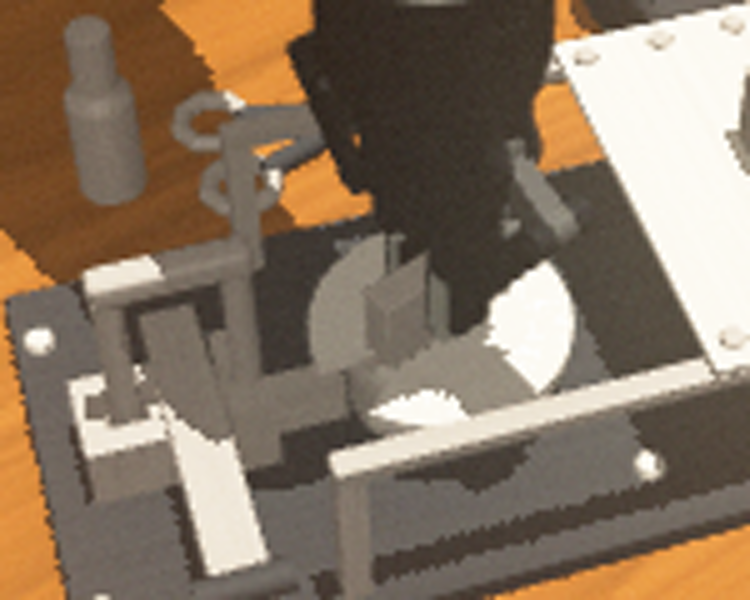

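View pics/top2z.png

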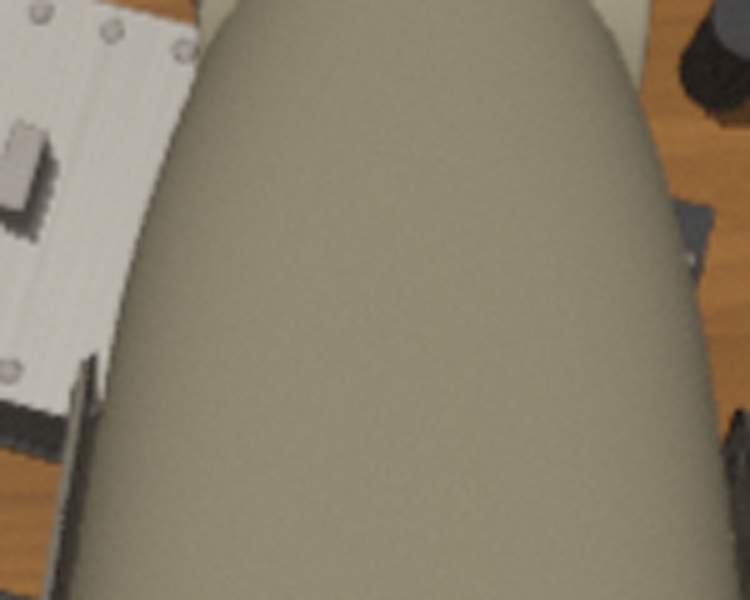

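The scene view shows the bar turning with the fingers (bar end at zoom (395,310)). Now the third click, towards the 1.676 release.

Request:
send_rows(
  deltas=[
    [[0,0,0,0,0,-4],[0,0,0,0,0,-8],[0,0,0,0,0,-12],[0,0,0,0,0,-16],[0,0,0,0,0,-16]],
  ],
)

```text
clock: 11.3
tcp_pos: [0.5692, 0.0198, 0.0522]
orientation: [0.001, 0.759, 0.651, -0.0]
wrist_force: [-1.5, -0.4, 7.2]
finger_gap: 0.0133
```

```bash
python3 st.py
```

```text
11.3 yaw -8.78 tcp [0.5692 0.0198 0.0522] F [-1.53 -0.43  7.2 ] M [-0.109  0.548 -0.039] gap 0.0133 j6 1.618
```

Request:
send_rows(
  deltas=[
    [[0,0,0,0,0,-4],[0,0,0,0,0,-8],[0,0,0,0,0,-8],[0,0,0,0,0,-8]],
  ],
)

```text
clock: 11.7
tcp_pos: [0.569, 0.0198, 0.0522]
orientation: [0.001, 0.802, 0.597, -0.0]
wrist_force: [-2.1, -0.3, 6.8]
finger_gap: 0.0132
```

```bash
python3 st.py
```

```text
11.7 yaw -16.69 tcp [0.569  0.0198 0.0522] F [-2.05 -0.26  6.83] M [-0.043  0.623  0.014] gap 0.0132 j6 1.756
```

Yaw is at -16.7° with a near-zero moment. I'll open the fingers, rise and check by eye.

Request:
send_rows(
  deltas=[
    [[0,0,0,0,0,0],[0,0,0,0,0,0],[0,0,0,0,0,0],[0,0,0,0,0,0],[0,0,3,0,0,0],[0,0,7,0,0,0],[0,0,12,0,0,0],[-4,2,16,0,0,0],[-7,7,17,0,0,0],[-11,11,17,0,0,0],[-14,15,17,0,0,0],[-14,18,17,0,0,0]],
  ],
  jaw=0.2,
)

```text
clock: 12.9
tcp_pos: [0.4265, 0.2008, 0.2217]
orientation: [0.0, 0.803, 0.596, -0.0]
wrist_force: [2.6, 0.6, 0.0]
finger_gap: 0.0514
```

```bash
python3 st.py; python3 look.py 3
```

```text
12.9 yaw -16.78 tcp [0.4265 0.2008 0.2217] F [2.57 0.56 0.01] M [-0.009 -0.121 -0.027] gap 0.0514 j6 2.133
top block 131 [603.4 140.9] [14.3 33.4] 72.8 meanz 0.1232 mean [602.7 140.8]
top crown 190 [540.6 -68.3] [55.1 12.7] 73.5 meanz 0.11 mean [540.  -68.1]
top bar 232 [567.4  21.5] [59.3 14.5] 73.6 meanz 0.079 mean [566.7  21.7]
top disc 1199 [568.1  23. ] [92.6 95.5] 72.2 meanz 0.0458 mean [566.8  23.9]
scene block 143 [605.2 138.9] [13.7 34.2] 73.7 meanz 0.1242 mean [606.7 137.4]
scene crown 271 [542.1 -70.2] [55.7 13.3] 72.8 meanz 0.1106 mean [544.1 -71.1]
scene bar 331 [568.5  19.5] [59.1 17. ] 73.5 meanz 0.0792 mean [571.2  18.1]
scene disc 941 [567.7  21.9] [92.6 93.9] 72.2 meanz 0.0475 mean [578.3  16.6]
```

View pics/top3z.png

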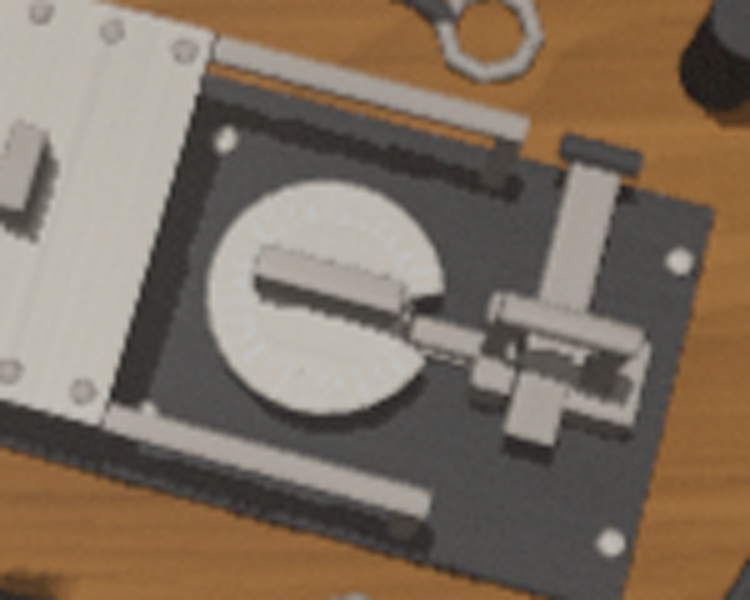

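The top zoom shows the notch over the toe at (420,330). The bar is at 73.5° against 73.3° for the lock, so the dial is on the release click and the shutter is still at its stop.

Now to the crown at (0.5414, -0.0693).

Request:
send_rows(
  deltas=[
    [[1.9,-4.5,0,0,0,0],[3.8,-9,0,0,0,0],[5.7,-13.5,0,0,0,0],[7.6,-18,0,0,0,0],[9.5,-22.5,0,0,0,0],[11.5,-27,0,0,0,0],[11.5,-27,0,0,0,0],[11.5,-27,0,0,0,0],[11.5,-27,0,0,0,0],[11.5,-27,0,0,0,0]],
  ],
)

```text
clock: 14.0
tcp_pos: [0.5435, -0.0687, 0.2212]
orientation: [-0.0, 0.802, 0.597, -0.0]
wrist_force: [-0.6, -0.3, 0.2]
finger_gap: 0.0513
```

Request:
send_rows(
  deltas=[
    [[-0.2,0,-4,0,0,0],[-0.2,0,-8,0,0,0],[-0.2,0,-11,0,0,0],[-0.2,0,-12.5,0,0,0],[-0.2,0,-13.4,0,0,0],[-0.2,0,-13.4,0,0,0],[-0.2,0,-13.4,0,0,0]],
  ],
)

```text
clock: 14.7
tcp_pos: [0.5427, -0.0693, 0.0881]
orientation: [0.001, 0.802, 0.597, 0.0]
wrist_force: [0.4, -0.2, 1.3]
finger_gap: 0.0514
```

Request:
send_rows(
  deltas=[
    [[0,0,0,0,0,0],[0,0,0,0,0,0],[0,0,0,0,0,0],[0,0,0,0,0,0],[0,0,0,0,0,0],[0,0,0,0,0,0]],
  ],
  jaw=-1,
  force=50,
)

```text
clock: 15.3
tcp_pos: [0.5427, -0.0699, 0.0882]
orientation: [0.001, 0.802, 0.597, 0.001]
wrist_force: [-1.1, 0.7, 6.1]
finger_gap: 0.0109
```

```bash
python3 st.py
```

```text
15.3 yaw -16.71 tcp [ 0.5427 -0.0699  0.0882] F [-1.11  0.68  6.06] M [0.056 0.168 0.037] gap 0.0109 j6 1.588
```

The crown is gripped, and lateral forces are small. I'll lift slowly while watching the force.

Request:
send_rows(
  deltas=[
    [[0,0,0.3,0,0,0],[0,0,0.6,0,0,0],[0,0,0.9,0,0,0],[0,0,1.2,0,0,0],[0,0,1.5,0,0,0]],
  ],
)

```text
clock: 15.8
tcp_pos: [0.542, -0.0697, 0.1022]
orientation: [-0.0, 0.802, 0.597, -0.0]
wrist_force: [-0.3, -1.5, -2.3]
finger_gap: 0.011
```

```bash
python3 st.py
```

```text
15.8 yaw -16.71 tcp [ 0.542  -0.0697  0.1022] F [-0.27 -1.49 -2.28] M [-0.02   0.016 -0.035] gap 0.011 j6 1.588
```

Request:
send_rows(
  deltas=[
    [[0,0,1,0,0,0],[0,0,2.2,0,0,0],[0,0,3.5,0,0,0],[0,0,5.5,0,0,0],[0,0,8,0,0,0],[0,0,10.5,0,0,0],[0,0,13,0,0,0],[0,0,14.5,0,0,0],[0,0,15,0,0,0],[0,0,15,0,0,0],[0,0,15,0,0,0],[0,0,15,0,0,0]],
  ],
)

```text
clock: 17.0
tcp_pos: [0.5414, -0.0695, 0.251]
orientation: [-0.001, 0.802, 0.597, -0.001]
wrist_force: [-0.1, 0.8, -2.2]
finger_gap: 0.0109
```

```bash
python3 st.py; python3 look.py 4; python3 - <<'E'
from h import *
p=read_camera("scene")
r=silhouettes(p,"shackle"); C=cloud(p)
for a in r[:2]:
    m=a["mask"]&(p["z_map"]>0); print(a["conf"],np.round(a["box"]),m.sum(),np.round(np.percentile(C[m],[2,50,98],0),3).tolist())
E
```

```text
17.0 yaw -16.71 tcp [ 0.5414 -0.0695  0.251 ] F [-0.14  0.82 -2.21] M [-0.076 -0.039 -0.047] gap 0.0109 j6 1.588
top block 132 [603.6 140.7] [13.9 34.5] 74.0 meanz 0.1229 mean [602.8 140.8]
top crown 0
top bar 232 [567.5  21.5] [59.5 15.1] 73.0 meanz 0.0789 mean [566.6  21.5]
top disc 1218 [568.   22.9] [92.3 96. ] 72.1 meanz 0.0458 mean [566.6  24.1]
scene block 146 [604.4 139.3] [14.1 35.7] 71.4 meanz 0.124 mean [606.6 137.5]
scene crown 0
scene bar 334 [569.3  19.6] [59.7 15.7] 72.6 meanz 0.0791 mean [571.2  18.1]
scene disc 966 [567.5  22.1] [93.1 94.4] 72.3 meanz 0.0474 mean [578.6  16.5]
0.95 [251. 158.  64.  61.] 958 [[0.535, -0.096, 0.182], [0.549, -0.054, 0.225], [0.559, -0.021, 0.276]]
0.32 [445. 192.  54.  47.] 1771 [[0.59, 0.256, 0.002], [0.633, 0.321, 0.021], [0.688, 0.357, 0.038]]
```

View pics/scene4.png

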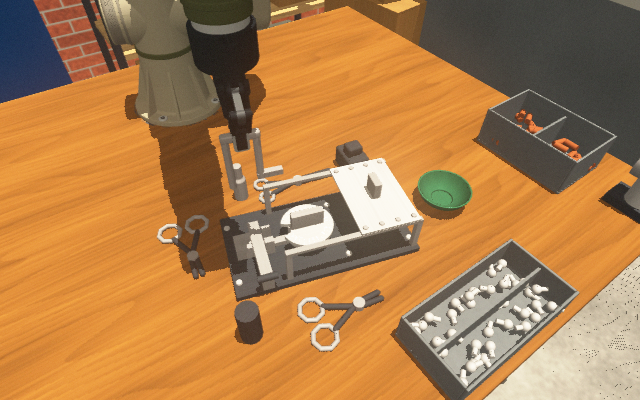

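View pics/scene4z.png

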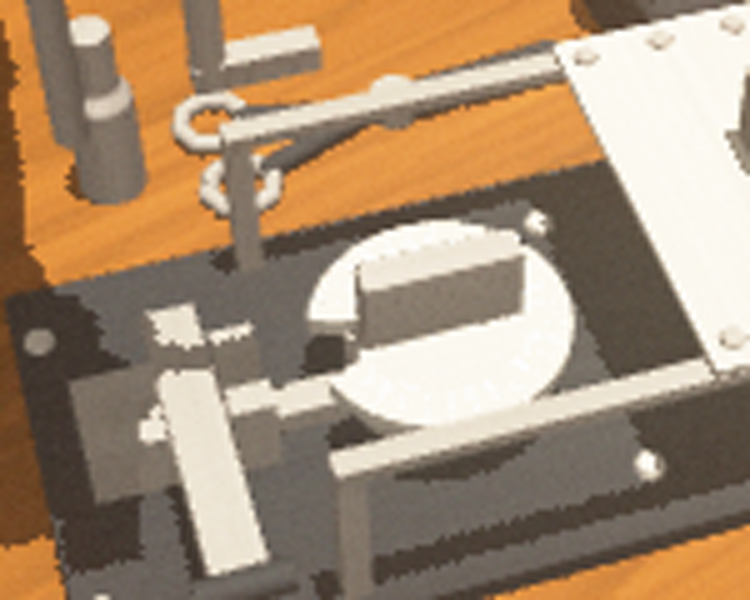

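The scene view shows the shackle hanging upright in the gripper at about (250,160), the lock empty, the bar still in line with the notch and the shutter open. I'll settle for half a second, check tilt and stillness, then hand in.

Request:
send_rows(
  deltas=[
    [[0,0,0,0,0,0],[0,0,0,0,0,0],[0,0,0,0,0,0],[0,0,0,0,0,0],[0,0,0,0,0,0]],
  ],
)

```text
clock: 17.7
tcp_pos: [0.5421, -0.0697, 0.2522]
orientation: [0.0, 0.802, 0.597, 0.0]
wrist_force: [0.1, 0.5, -2.5]
finger_gap: 0.011
```

```bash
python3 st.py; python3 - <<'E'
from h import *
print(np.round(get_state()["qvel"],4))
p=read_camera("scene"); a=silhouettes(p,"shackle")[0]; C=cloud(p)
m=cv2.dilate(a["mask"].astype(np.uint8),np.ones((3,3)))>0
m&=(p["z_map"]>0); X=C[m]; yd=np.array([.287,.958]); s=(X[:,:2]-[.5414,-.0695])@yd
ok=abs((X[:,:2]-[.5414,-.0695])@[.958,-.287])<.02; X=X[ok]; s=s[ok]
print("minz",np.percentile(X[:,2],1), "toe top/crown top")
for lo,hi in((-.035,-.015),(.015,.029),(.035,.06)):
    k=(s>lo)&(s<hi); print(lo,hi,k.sum(),np.percentile(X[k,2],[1,50,98]).round(4))
for lo,hi in((-.03,-.01),(.01,.03)):   # leg lean
    for z0,z1 in((.18,.2),(.22,.25)):
        k=(s>lo)&(s<hi)&(X[:,2]>z0)&(X[:,2]<z1); print("leg",lo,z0,k.sum(),(s[k].mean()*1000).round(1))
E
```

```text
17.7 yaw -16.7 tcp [ 0.5421 -0.0697  0.2522] F [ 0.14  0.52 -2.48] M [0.002 0.018 0.03 ] gap 0.011 j6 1.588
[ 0.0016  0.0008  0.0002 -0.0003  0.0021 -0.0025]
minz 0.18123572211701883 toe top/crown top
-0.035 -0.015 462 [0.1799 0.2375 0.2771]
0.015 0.029 413 [0.1886 0.2375 0.277 ]
0.035 0.06 124 [0.1872 0.1967 0.1986]
leg -0.03 0.18 72 -22.7
leg -0.03 0.22 126 -22.7
leg 0.01 0.18 67 23.0
leg 0.01 0.22 125 21.0
```

The shackle is upright and still, with its lowest end at about 0.175 m.

```bash
python3 -c "
from workcell import *
print(hand_in())"
```

```text
the job is handed in; nothing more can be done
None
```

The job is done and handed in at about 18 s on the clock, well inside the 61 s limit; `hand_in()` reports no verdict.

- **Shutter:** I slid it to its end stop, where the wrist force rose to about 9 N. The last look still had it at about 124–125 mm of travel.
- **Dial:** It started on the 24° click (0.419) and I turned it clockwise three clicks to 1.676. After the lift the bar read about 73° against 73.3° for the lock, so it is still on the release click.
- **Shackle:** It came straight up without resistance, showing only about 2.4 N of weight. In the last check it was held upright and still, with leg lean under about 2 mm and its lowest end about 17.5 cm above the bench.
- **Bystanders:** None of the tools looked disturbed in the last scene picture, but I judged that by eye and did not measure their positions again.

One reading disagreed. Halfway into the second click the wrist moment was negative where I expected it positive. The zero moments on the clicks and the camera checks agreed with the click count, so I relied on those.

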